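# Brush down a ripening board under its cheeses

## Task

Move the small cheeses off the wooden ripening board and stand them in the blue crate; then take the red-handled brush and, holding it square across the board, brush the board's full length from the end nearest you to the far end in a slow stroke along its centre line, keeping the bristles steadily pressed in about half-way. Afterwards stand the brush back in the middle of its metal tray and stand all the cheeses upright on the board again, leaving the big wheel, the jar and the cheese iron where they are.

Things in the scene. Friction and masses are not known exactly. Their poses are not given: they have to be found in the camera images.
- board_top (a point): ripening board, pale wooden plank 280 x 140 mm, top 30 mm above the bench, on two dark battens. Point: centre of its top face; x along its length, pointing from the end nearest the robot to the far end; y across it; z up. Fixed to the bench; its place differs from start to start.
- crate_in (a point): shallow blue crate, outside 310 x 160 mm, walls 8 mm thick; inner floor 294 x 144 mm, 8 mm above the bench; rim 8 mm above that floor. Point: centre of the inner floor; x along its length, z up. The cheeses wait here. Fixed to the bench; its place differs from start to start.
- tray_in (a point): bright metal brush tray, outside 120 (x) x 190 (y) mm, walls 6 mm; inner floor 6 mm above the bench, rim 4 mm above that floor. Point: centre of the inner floor; z up. The brush starts here and comes back here, bristles down. Fixed to the bench; its place differs from start to start.
- brush_grip (a point): board brush, 0.3 kg: wooden head 56 (x) x 130 (y) x 20 mm with an upright red grip 24 mm thick (x), 85 mm long (y), rising 56 mm above the head; bristle face 50 x 124 mm. Point: inside the red grip, on the middle of the brush, 74 mm above the tips of the unpressed bristles, 30 mm above the head's top face and 26 mm below the grip's top. Square across the board means its x axis along the board's x axis (a half turn is the same).
- bristles (a joint): how far the brush's sprung bristles are pressed in: 0 (free) to 0.014 m (fully in). The spring needs 3.6 N to start moving and 0.6 N more per mm (about 8 N half-way). The grip's height above the surface is 74 mm less this value.
- cheese_a_mid (a point): small cheese: firm grey-brown cylinder, 60 mm diameter, 52 mm high, 0.16 kg, flecked top. Point at its centre, half-way up; z along its axis. It starts standing on the ripening board; either flat face may end up on top. One of the three may be absent.
- cheese_b_mid (a point): small cheese: firm grey-brown cylinder, 60 mm diameter, 52 mm high, 0.16 kg, flecked top. Point at its centre, half-way up; z along its axis. It starts standing on the ripening board; either flat face may end up on top. One of the three may be absent.
- cheese_c_mid (a point): small cheese: firm grey-brown cylinder, 60 mm diameter, 52 mm high, 0.16 kg, flecked top. Point at its centre, half-way up; z along its axis. It starts standing on the ripening board; either flat face may end up on top. One of the three may be absent.
- wheel_mid (a point): big cheese wheel, 170 mm diameter, 70 mm high, 1.6 kg, standing loose left of the work; point at its centre. Leave it alone.
- jar_mid (a point): amber glass jar, 72 mm diameter, 110 mm high, standing loose right of the work; point at its centre. Leave it alone.
- iron_mid (a point): cheese iron: steel rod 130 mm long with a dark wooden cross handle 100 mm wide, lying loose beyond the work, 20 mm high; point at the middle of its cross handle; the rod points away from the robot. Leave it alone.
Things that resemble listed ones, but are neither listed nor needed, are in the scene too. What is shaped like the part that bears brush_grip but green is not meant. Of the things shaped like the part that bears tray_in, the aluminium one is meant.

How it is judged:
On the way, in this order (a step that is already met when the one before it is completed fails the run):
1. all the small cheeses stand upright in the blue crate, let go (x of cheese_a_mid in the frame of crate_in between -0.125 and 0.125 m and y of cheese_a_mid in the frame of crate_in between -0.055 and 0.055 m and z of cheese_a_mid in the frame of crate_in between 0.018 and 0.034 m and (angle between cheese_a_mid's own z axis and vertical below 0.15 rad or angle between cheese_a_mid's own z axis and vertical above 2.99 rad) and linear speed of each of cheese_a, cheese_b, cheese_c below 0.03 m/s and contact force between the fingers and cheese_a below 0.2 N and x of cheese_b_mid in the frame of crate_in between -0.125 and 0.125 m and y of cheese_b_mid in the frame of crate_in between -0.055 and 0.055 m and z of cheese_b_mid in the frame of crate_in between 0.018 and 0.034 m and (angle between cheese_b_mid's own z axis and vertical below 0.15 rad or angle between cheese_b_mid's own z axis and vertical above 2.99 rad) and contact force between the fingers and cheese_b below 0.2 N and x of cheese_c_mid in the frame of crate_in between -0.125 and 0.125 m and y of cheese_c_mid in the frame of crate_in between -0.055 and 0.055 m and z of cheese_c_mid in the frame of crate_in between 0.018 and 0.034 m and (angle between cheese_c_mid's own z axis and vertical below 0.15 rad or angle between cheese_c_mid's own z axis and vertical above 2.99 rad) and contact force between the fingers and cheese_c below 0.2 N), for 0.2 s.
2. brush pressed on the near end of the board (its middle 85 mm or more nearer than the board's middle), held across the board on its centre line, bristles pressed in 2 to 12.5 mm, under 20 N (y of brush_grip in the frame of board_top between -0.025 and 0.025 m and angle between the x axis of brush_grip and the x axis of board_top, either way round below 0.25 rad and value of joint bristles between 0.002 and 0.0125 m and contact force between brush and board between 1 and 20 N and contact force between the fingers and brush above 1 N and x of brush_grip in the frame of board_top below -0.085 m), for 0.06 s.
3. brush passes 30 to 60 mm short of the middle, held across the board on its centre line, bristles pressed in 2 to 12.5 mm, under 20 N (y of brush_grip in the frame of board_top between -0.025 and 0.025 m and angle between the x axis of brush_grip and the x axis of board_top, either way round below 0.25 rad and value of joint bristles between 0.002 and 0.0125 m and contact force between brush and board between 1 and 20 N and contact force between the fingers and brush above 1 N and x of brush_grip in the frame of board_top between -0.06 and -0.03 m), for 0.06 s.
4. brush passes the middle (within 15 mm), held across the board on its centre line, bristles pressed in 2 to 12.5 mm, under 20 N (y of brush_grip in the frame of board_top between -0.025 and 0.025 m and angle between the x axis of brush_grip and the x axis of board_top, either way round below 0.25 rad and value of joint bristles between 0.002 and 0.0125 m and contact force between brush and board between 1 and 20 N and contact force between the fingers and brush above 1 N and x of brush_grip in the frame of board_top between -0.015 and 0.015 m), for 0.06 s.
5. brush passes 30 to 60 mm beyond the middle, held across the board on its centre line, bristles pressed in 2 to 12.5 mm, under 20 N (y of brush_grip in the frame of board_top between -0.025 and 0.025 m and angle between the x axis of brush_grip and the x axis of board_top, either way round below 0.25 rad and value of joint bristles between 0.002 and 0.0125 m and contact force between brush and board between 1 and 20 N and contact force between the fingers and brush above 1 N and x of brush_grip in the frame of board_top between 0.03 and 0.06 m), for 0.06 s.
6. brush reaches the far end (85 mm or more beyond the middle), held across the board on its centre line, bristles pressed in 2 to 12.5 mm, under 20 N (y of brush_grip in the frame of board_top between -0.025 and 0.025 m and angle between the x axis of brush_grip and the x axis of board_top, either way round below 0.25 rad and value of joint bristles between 0.002 and 0.0125 m and contact force between brush and board between 1 and 20 N and contact force between the fingers and brush above 1 N and x of brush_grip in the frame of board_top above 0.085 m), for 0.06 s.
At the end, for the whole second after the job is handed in: Every small cheese stands upright (within 0.15 rad) on the ripening board, its centre within 125 mm of the board's middle lengthwise and 60 mm crosswise; the brush stands upright on its bristles in the tray, within 35 mm of the tray's centre each way; all at rest and let go (x of cheese_a_mid in the frame of board_top between -0.125 and 0.125 m and y of cheese_a_mid in the frame of board_top between -0.06 and 0.06 m and z of cheese_a_mid in the frame of board_top between 0.018 and 0.034 m and (angle between cheese_a_mid's own z axis and vertical below 0.15 rad or angle between cheese_a_mid's own z axis and vertical above 2.99 rad) and linear speed of each of cheese_a, cheese_b, cheese_c, brush below 0.03 m/s and contact force between the fingers and cheese_a below 0.2 N and x of cheese_b_mid in the frame of board_top between -0.125 and 0.125 m and y of cheese_b_mid in the frame of board_top between -0.06 and 0.06 m and z of cheese_b_mid in the frame of board_top between 0.018 and 0.034 m and (angle between cheese_b_mid's own z axis and vertical below 0.15 rad or angle between cheese_b_mid's own z axis and vertical above 2.99 rad) and contact force between the fingers and cheese_b below 0.2 N and x of cheese_c_mid in the frame of board_top between -0.125 and 0.125 m and y of cheese_c_mid in the frame of board_top between -0.06 and 0.06 m and z of cheese_c_mid in the frame of board_top between 0.018 and 0.034 m and (angle between cheese_c_mid's own z axis and vertical below 0.15 rad or angle between cheese_c_mid's own z axis and vertical above 2.99 rad) and contact force between the fingers and cheese_c below 0.2 N and x of brush_grip in the frame of tray_in between -0.035 and 0.035 m and y of brush_grip in the frame of tray_in between -0.035 and 0.035 m and z of brush_grip in the frame of tray_in between 0.055 and 0.085 m and angle between brush_grip's own z axis and vertical below 0.15 rad and contact force between the fingers and brush below 0.2 N); the robot touches nothing.
It fails at once if the big cheese wheel is shifted more than 3 cm (distance of wheel_mid from where it was at the start of the episode above 0.03 m).
It fails at once if the amber jar is shifted more than 3 cm (distance of jar_mid from where it was at the start of the episode above 0.03 m).
It fails at once if the cheese iron is shifted more than 3 cm (distance of iron_mid from where it was at the start of the episode above 0.03 m).
Of cheese_a, cheese_b, cheese_c only 2 to 3 are there at a start; the rules pass over those that are not, and their reading is None.
At some moment in a run one of cheese_a, cheese_b, cheese_c may be knocked a few centimetres aside while the robot is not near it.
Once in a run the grip may slacken for a moment while it holds something.
It also fails if it takes over 210 s, if anything falls off the work surface, if the arm or the gripper's body presses on something with over 40 N, if the wrist force passes 120 N, or if a joint passes its speed limit or range.

## Robot

A 6-joint arm with a two-finger parallel gripper is mounted at the origin on the work surface. World frame = base frame: x ahead of the robot, y to its left, z up, the work surface at z = 0. Lengths are in m, angles in rad, forces in N, time in s.
With the tool pointing down it reaches from about 0.35 to 0.975 m from the base axis. Payload 4.9 kg.
Tool frame: the origin (TCP) lies on the mounting face of the last link; the fingertips stand 173 mm ahead of it and the grasp point (between the pads) lies 155 mm ahead of it; z points along the fingers, y is the direction in which the jaws open and shut (so a half turn about z gives the same grasp; the last joint's range is limited). The gripper opens to 85 mm and grips with 20 to 120 N. Pads are 22 mm wide; open, the fingers measure 114 mm over their backs; the gripper's body (76 mm by 85 mm) begins 54 mm behind the grasp point. The pads swing forward as they close: fully open they stand 13 mm farther back than shut.
Start: joints at [1.084, 0.053, 1.613, -0, 1.476, -0.119], TCP at [0.225, 0.583, 0.405] pointing down, gripper open.
Joint ranges: [-3.01, 3.01], [-1.01, 2.22], [0.06, 2.58], [-1.02, 4.17], [0.09, 2.62], [-3.14, 3.14]. Speed limits (rad/s): [2.57, 2.57, 3.14, 3.14, 3.14, 3.14].

## Interface

Orientations are given as a unit quaternion [w, x, y, z].
In Python, from plant import manip gives the robot as it stands.
- The arm moves only by the tool play_rows, never from a script. Its argument "increments" is a list of rows, each an object with "offset": the shift along the tool's x, y, z in mm, a list of three; "twist": the turn about the tool's z in rad; "grip": the opening, from 0 (shut) to 1 (fully open). In form: [{"offset": [dx, dy, dz], "twist": twist, "grip": grip}, ...]. A call has 1 to 5 rows; each row is the pose to reach, as a shift and turn from the pose commanded when the call began, along the tool's axes at that moment; what a row does not reach only later rows make up. A row lasts 1/12 s, in which the tool goes at most 41.7 mm and 7.16 degrees, less where a joint would pass 70% of its speed; a pose out of reach is approached as far as the arm can. A call with a gripper value outside its range is refused whole. The fingers move at their own pace and stop on an object; the grip force is fixed at half the most. Time passes only in rows, so rows that repeat a pose let the fingers close. It gives the time, the measured TCP pose, the force and the opening at its end, in the units of the state.
- manip.state(): the state, without advancing time (a new reading comes with each control period).
- manip.grab_frame(name): name is "scene" or "top" or "wrist"; returns the picture (480x640x3 uint8, blue, green, red); there is no depth.
- manip.get_calibration(name): a dict with "fx", "fy", "cx", "cy" (pixels), "k1" (the pictures are not rectified: a ray, as slopes to the right and down, at radius r is drawn at 1 + k1 r^2 times it, then the intrinsics apply), "T" (4x4, takes a point from camera to world coordinates). Camera axes: x right, y down, z forward; pixel columns grow to the right and rows downward; lengths in m; the calibration is good to about 2 mm. A picture is of the moment at which its call begins: read the wrist's pose just before it. get_calibration takes no time and is no camera call; for the wrist camera it gives the pose at the moment of the call.
- manip.job_done(): hands the job in, once; it reports no verdict.
Trained networks look in the newest picture that a camera, given by its name, has taken for a name from the list of things; names that differ only in an ending like _2 or _b are one class to them, and where a whole thing is asked for, a point or a joint stands for the part that bears it (a point fixed in the world has none). Each returns a list of dicts, best first, with "p" (0 to 1); they miss things now and then, are a little off and sometimes report something else, mostly with a low value. They report only what shows in the picture. A call takes as long as a camera call. They do not tell look-alikes from the thing itself.
- manip.boxes_of(query, camera): "xyz" ([x, y, z] in m, in the coordinates of the camera as it stood for that picture, good to about 4 mm: the middle of the surface that is visible of it).
- manip.tip_of(query, camera): "xyz" ([x, y, z] in m, in the coordinates of the camera as it stood for that picture, good to about 4 mm: a listed point, or the origin of a listed thing).
The state is a dict: "time": time; "joint_pos": joint angles; "joint_vel": joint speeds; "joint_efforts": joint torques, N m; "tool_pos": TCP position; "tool_rot": TCP orientation; "contact_force": force on the tool from outside, world axes, zero at the start; "ft_torque": the same for the moment, N m; "gripper_width": opening from 0.0 (shut) to 1.0 (fully open).
Only numpy, scipy, OpenCV 4.12 (cv2) and the standard library are available. Lean on these libraries where they do the work, as an engineer would, in place of code of your own. Each camera call takes 0.05 s, during which the arm holds its last target. There are 200 camera calls.

## Working session

There is one attempt and no reset: what is moved stays moved. The work goes in short steps, Python scripts to look and compute and a tool call to move; the robot and the scene stay as the last step left them, time stands still between calls to the robot, and variables do not carry over. Pictures are saved under pics/ and viewed, about 12 in all and at most 16, crops included, and the job is handed in when it is done.

Besides the shell and the picture viewer there is one more tool, called after ">>>" as name([rows], argument=value, ...), one row to a line, values as JSON. play_rows: Moves the arm, as the interface text tells. Its arguments: {"type":"object","properties":{"increments":{"type":"array"}},"required":["increments"]}

```bash
mkdir -p pics; ls; cat > h.py <<'E'
from plant import manip as m
import numpy as np, cv2
from scipy.spatial.transform import Rotation as R
def tw(c,p):
    T=np.array(m.get_calibration(c)["T"]); return (T@np.r_[p,1])[:3]
def look(c,qs,fn=None,tip=True):
    T=np.array(m.get_calibration(c)["T"]); im=m.grab_frame(c)
    if fn: cv2.imwrite("pics/"+fn,im)
    for q in qs:
        for d in (m.tip_of if tip else m.boxes_of)(q,c)[:5]:
            print(c,q,round(d["p"],2),((T@np.r_[d["xyz"],1])[:3]*1000).round(0))
    return im
def pix2w(c,uv,z,T=None):
    k=m.get_calibration(c); T=np.array(k["T"]) if T is None else T
    x=(uv[0]-k["cx"])/k["fx"]; y=(uv[1]-k["cy"])/k["fy"]; a,b=x,y
    for _ in range(10):
        f=1+k["k1"]*(a*a+b*b); a,b=x/f,y/f
    d=T[:3,:3]@[a,b,1]; o=T[:3,3]; return o+d*(z-o[2])/d[2]
def st():
    s=m.state(); r=R.from_quat(np.r_[s["tool_rot"][1:],s["tool_rot"][0]]).as_matrix()
    print("t",round(s["time"],2),"pos",(np.array(s["tool_pos"])*1000).round(1),"F",np.round(s["contact_force"],1),"g",round(s["gripper_width"],3),"j6",round(s["joint_pos"][5],2))
    print("R",r.round(3).tolist(), "yaw of y axis",round(np.degrees(np.arctan2(r[1,1],r[0,1])),2)); return s,r
def to(x,y,z):
    "offset mm in tool axes to TCP world mm"
    s=m.state(); r=R.from_quat(np.r_[s["tool_rot"][1:],s["tool_rot"][0]]).as_matrix()
    return (r.T@(np.array([x,y,z])-np.array(s["tool_pos"])*1000)).round(1)
E
python3 - <<'E'
from h import *
st()
look("top",["cheese_a_mid","board_top","crate_in","tray_in","brush_grip","wheel_mid","jar_mid","iron_mid"],"top1.png")
look("scene",["board_top","tray_in","brush_grip"],"scene1.png")
E
```

```text
pics
t 0.0 pos [224.6 583.  403.5] F [-0.1 -0.4 -0.5] g 0.999 j6 -0.12
R [[-0.933, 0.36, -0.001], [0.36, 0.933, -0.002], [0.0, -0.002, -1.0]] yaw of y axis 68.93
top cheese_a_mid 0.86 [467. 233.  57.]
top board_top 0.64 [538. 234.  28.]
top crate_in 0.94 [549.  21.   9.]
top tray_in 0.98 [ 563. -262.    7.]
top tray_in 0.82 [ 283. -458.    7.]
top brush_grip 0.82 [ 750. -296.   73.]
top brush_grip 0.74 [ 376. -196.   76.]
top brush_grip 0.65 [ 570. -264.   82.]
top wheel_mid 0.68 [546.  20.   9.]
top jar_mid 0.8 [ 486. -443.   54.]
top jar_mid 0.45 [540. 230.  29.]
top iron_mid 0.95 [762.  82.  10.]
scene board_top 0.58 [542. 230.  27.]
scene tray_in 0.86 [ 284. -463.    5.]
scene tray_in 0.76 [ 568. -263.    9.]
scene brush_grip 0.84 [ 573. -268.   79.]
scene brush_grip 0.81 [ 760. -294.   73.]
scene brush_grip 0.78 [ 379. -192.   71.]
```

View pics/top1.png

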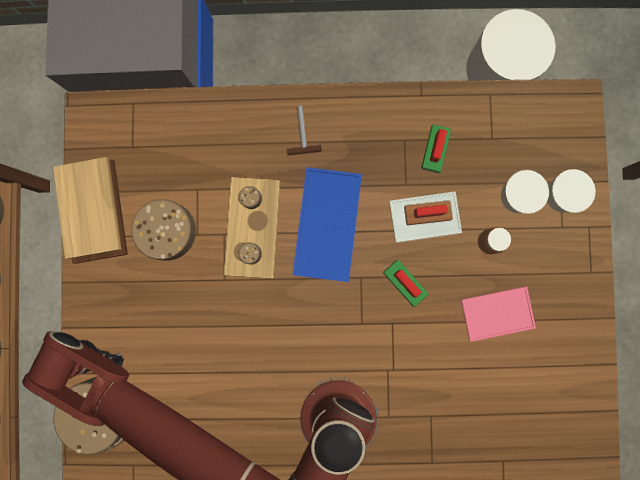

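View pics/scene1.png

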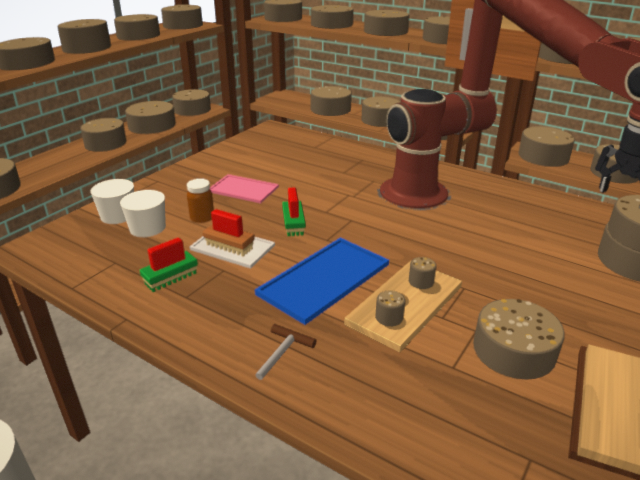

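The top view shows two cheeses, at about (250,197) and (248,253), with only a stain at (257,221). The board is at about (252,228), the crate at (328,225), and the silver tray with the red/wood brush at (426,216). The look-alikes are two green brushes and a pink tray. Next I compute the poses from these pixels.

```bash
python3 - <<'E'
from h import *
im=cv2.imread("pics/top1.png"); hsv=cv2.cvtColor(im,cv2.COLOR_BGR2HSV)
def poly(name,pts,z):
    P=np.array([pix2w("top",p,z) for p in pts])*1000; c=P.mean(0)
    # pts order: farL,farR,nearR,nearL
    d=(P[0]+P[1]-P[2]-P[3]); print(name,c.round(1),"yaw",np.degrees(np.arctan2(d[1],d[0])).round(1),"len",np.linalg.norm(d)/2, "wid",np.linalg.norm(P[0]+P[3]-P[1]-P[2])/2)
poly("board",[(231,178),(279,180),(273,277),(225,276)],.03)
poly("crate",[(306,169),(361,174),(348,281),(294,277)],.016)
poly("tray",[(390,201),(456,192),(462,233),(396,242)],.01)
def rect(name,mask,z):
    n,l,s,c=cv2.connectedComponentsWithStats(mask.astype(np.uint8))
    for i in range(1,n):
        if s[i,4]>60 and s[i,1]>90 and s[i,1]<400:
            pts=np.argwhere(l==i)[:,::-1].astype(np.float32)
            b=cv2.boxPoints(cv2.minAreaRect(pts)); P=np.array([pix2w("top",p,z)[:2] for p in b])*1000
            e=[P[1]-P[0],P[2]-P[1]]; L=[np.linalg.norm(v) for v in e]; v=e[int(np.argmax(L))]
            print(name,s[i],P.mean(0).round(1),"long yaw",(np.degrees(np.arctan2(v[1],v[0]))%180).round(1),"L",np.round(L))
H,S,V=hsv[...,0],hsv[...,1],hsv[...,2]
rect("blue",(H>100)&(H<130)&(S>120),.016)
rect("red",((H<5)|(H>174))&(S>180)&(V>120),.106)
rect("tray",(S<40)&(V>150),.01)
g=im[225:285,225:275]
for (u,v) in [(250,190),(248,246),(250,197),(248,253)]: print((u,v),pix2w("top",(u,v),.056)*1000)
look("top",[]); 
for d in m.boxes_of("cheese_a_mid","top")+m.boxes_of("cheese_b_mid","top"): print(d["p"],tw("top",d["xyz"])*1000)
big=cv2.resize(im[160:290,215:375],None,fx=5,fy=4.6,interpolation=cv2.INTER_CUBIC); cv2.imwrite("pics/crop1.png",big)
k=m.get_calibration("top"); print(np.array(k["T"]).round(2).tolist(),k["fx"])
st()
for p in [(470,235,330)]: print(to(*p))
E
```

```text
board [538.4 230.8  30. ] yaw -4.1 len 276.9231709060344 wid 136.5092186945938
crate [542.5  18.   16. ] yaw -7.7 len 308.4532519890323 wid 155.39347590597677
tray [ 560.1 -263.6   10. ] yaw 6.5 len 118.37456538908707 wid 190.24377605227605
blue [ 293  168   69  114 6028] [545.7  19.3] long yaw 172.2 L [310. 160.]
red [433 129  13  30 214] [ 751.2 -292.5] long yaw 165.2 L [80. 20.]
red [417 205  30  11 233] [ 570. -265.] long yaw 95.6 L [80. 21.]
red [396 270  25  27 237] [ 375.  -196.1] long yaw 40.3 L [20. 83.]
tray [300 106   6  41  99] [831.9  84.9] long yaw 4.7 L [  8. 119.]
tray [ 506  170   43   43 1453] [ 629.3 -556.5] long yaw 89.0 L [122. 122.]
tray [ 552  170   43   42 1439] [ 628.4 -690.6] long yaw 89.1 L [124. 119.]
tray [ 390  192   72   50 1812] [ 562. -262.] long yaw 97.2 L [191. 119.]
tray [488 228  23  23 412] [ 494.5 -469.8] long yaw 133.2 L [63. 62.]
(250, 190) [641.47478976 231.69052442  56.        ]
(248, 246) [484.77146844 238.70707519  56.        ]
(250, 197) [621.74496602 231.85547738  56.        ]
(248, 253) [465.31694441 238.89982588  56.        ]
0.96 [467.27852814 233.55679711  79.9158681 ]
0.48 [538.06059244 475.22005523  72.406604  ]
0.45 [614.21816565 232.31912849  86.23497452]
[[-0.02, -1.0, 0.07, 0.39], [-1.0, 0.02, 0.02, -0.01], [-0.02, -0.07, -1.0, 1.78], [0.0, 0.0, 0.0, 1.0]] 622.3599522237032
t 0.8 pos [224.7 583.2 404.7] F [-1.1 -0.4  0.3] g 1.002 j6 -0.12
R [[-0.933, 0.36, -0.0], [0.36, 0.933, 0.0], [0.0, 0.0, -1.0]] yaw of y axis 68.93
[-354.1 -236.7   74.7]
```

>>> play_rows([
  {"offset":[-34,-23,0],"twist":0.12,"grip":1},
  {"offset":[-68,-46,0],"twist":0.24,"grip":1},
  {"offset":[-102,-69,0],"twist":0.36,"grip":1},
  {"offset":[-136,-92,0],"twist":0.48,"grip":1},
  {"offset":[-170,-115,0],"twist":0.6,"grip":1},
])

```text
time: 1.22
tool_pos: [0.3426, 0.4132, 0.4049]
tool_rot: [0.0, 0.468, 0.884, 0.0]
contact_force: [0.8, 0.3, 0.3]
gripper_width: 1.0
```

```bash
python3 - <<'E'
from h import *
st();print(to(470,234,330))
E
```

```text
t 1.22 pos [342.6 413.2 404.9] F [0.8 0.3 0.3] g 1.0 j6 0.14
R [[-0.563, 0.827, 0.0], [0.827, 0.563, 0.0], [-0.0, 0.001, -1.0]] yaw of y axis 34.25
[-219.8    4.4   74.9]
```

>>> play_rows([
  {"offset":[-40,1,14],"twist":0.122,"grip":1},
  {"offset":[-80,2,28],"twist":0.244,"grip":1},
  {"offset":[-120,3,42],"twist":0.366,"grip":1},
  {"offset":[-160,4,56],"twist":0.488,"grip":1},
  {"offset":[-192,4,74],"twist":0.61,"grip":1},
])

```text
time: 1.63
tool_pos: [0.4555, 0.257, 0.3316]
tool_rot: [0.001, 0.712, 0.702, 0.002]
contact_force: [1.0, 0.2, -0.8]
gripper_width: 0.995
```

```bash
python3 - <<'E'
from h import *
st()
look("wrist",["cheese_a_mid","board_top"],"w1.png")
print(np.array(m.get_calibration("wrist")["T"]).round(3).tolist(),m.get_calibration("wrist")["fx"])
st()
E
```

```text
t 1.63 pos [455.5 257.  331.6] F [ 1.   0.2 -0.8] g 0.995 j6 0.39
R [[0.014, 1.0, 0.003], [1.0, -0.014, 0.001], [0.001, 0.003, -1.0]] yaw of y axis -0.78
wrist cheese_a_mid 0.95 [470. 239.  56.]
wrist board_top 0.58 [542. 235.  30.]
[[1.0, -0.01, -0.006, 0.455], [-0.011, -0.966, -0.258, 0.32], [-0.003, 0.258, -0.966, 0.298], [0.0, 0.0, 0.0, 1.0]] 351.4666358873035
t 1.78 pos [454.8 256.8 328.9] F [ 0.1  1.  -0.3] g 0.995 j6 0.38
R [[0.011, 1.0, -0.003], [1.0, -0.011, -0.001], [-0.001, -0.003, -1.0]] yaw of y axis -0.63
```

View pics/w1.png

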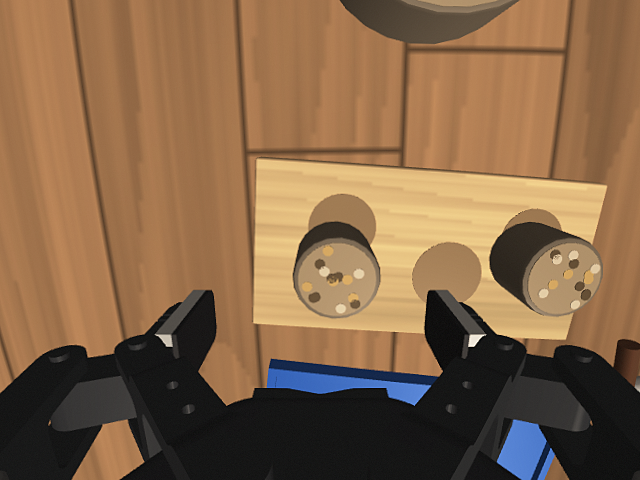

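Two cheeses are on the board, with tops at (336,278) and (563,276). The board corners are (257,158), (606,185), (566,338) and (254,323).

```bash
python3 - <<'E'
from h import *
for p in [(336,278),(563,276)]: print((pix2w("wrist",p,.082)*1000).round(1))
P=np.array([pix2w("wrist",p,.03)*1000 for p in [(257,158),(606,185),(566,338),(254,323)]])
print(P.round(1).tolist(),P.mean(0).round(1)); d=P[1]+P[2]-P[0]-P[3]; print(np.degrees(np.arctan2(d[1],d[0])),np.linalg.norm(d)/2)
st();print(to(467,235,330),to(467,235,216))
E
```

```text
[464.2 235.3  82. ]
[617.2 234.5  82. ]
[[407.2, 311.2, 30.0], [679.0, 289.6, 30.0], [669.9, 155.2, 30.0], [396.8, 174.6, 30.0]] [538.2 232.7  30. ]
-4.304897449554824 273.1962848357849
t 1.78 pos [454.8 256.8 328.9] F [ 0.1  1.  -0.3] g 0.995 j6 0.38
R [[0.011, 1.0, -0.003], [1.0, -0.011, -0.001], [-0.001, -0.003, -1.0]] yaw of y axis -0.63
[-21.7  12.5  -1.1] [-21.6  12.8 112.9]
```

>>> play_rows([
  {"offset":[-21.5,11.5,20],"twist":0,"grip":1},
  {"offset":[-21.5,11.5,55],"twist":0,"grip":1},
  {"offset":[-21.5,11.5,90],"twist":0,"grip":1},
  {"offset":[-21.5,11.5,113],"twist":0,"grip":1},
  {"offset":[-21.5,11.5,113],"twist":0,"grip":0.9},
])

```text
time: 2.2
tool_pos: [0.4628, 0.2374, 0.2127]
tool_rot: [-0.002, 0.709, 0.705, -0.004]
contact_force: [-0.8, -0.5, -0.5]
gripper_width: 0.908
```

>>> play_rows([
  {"offset":[0,0,0],"twist":0,"grip":0.5},
  {"offset":[0,0,0],"twist":0,"grip":0.5},
  {"offset":[0,0,0],"twist":0,"grip":0.5},
  {"offset":[0,0,0],"twist":0,"grip":0.5},
  {"offset":[0,0,0],"twist":0,"grip":0.5},
])

```text
time: 2.62
tool_pos: [0.4662, 0.2378, 0.2196]
tool_rot: [0.001, 0.709, 0.705, 0.002]
contact_force: [-1.0, 0.6, 1.9]
gripper_width: 0.688
```

```bash
python3 - <<'E'
from h import *
st();c=np.array([545,19]);u=np.array([np.cos(np.radians(-7.8)),np.sin(np.radians(-7.8))])
for s in(-70,70): print((c+s*u).round(1), to(*(c+s*u),194))
E
```

```text
t 2.62 pos [466.2 237.8 219.6] F [-1.   0.6  1.9] g 0.688 j6 0.34
R [[0.007, 1.0, 0.003], [1.0, -0.007, 0.001], [0.001, 0.003, -1.0]] yaw of y axis -0.38
[475.6  28.5] [-209.2   10.8   25.3]
[614.4   9.5] [-227.3  149.6   25.7]
```

>>> play_rows([
  {"offset":[0,0,-30],"twist":0,"grip":0.5},
  {"offset":[-20,2,-50],"twist":0,"grip":0.5},
  {"offset":[-60,5,-50],"twist":0,"grip":0.5},
  {"offset":[-100,8,-50],"twist":0,"grip":0.5},
  {"offset":[-140,10,-50],"twist":0,"grip":0.5},
])

```text
time: 3.03
tool_pos: [0.4747, 0.0961, 0.2692]
tool_rot: [0.001, 0.709, 0.705, 0.001]
contact_force: [0.9, 0.1, -0.8]
gripper_width: 0.691
```

>>> play_rows([
  {"offset":[-38,0,0],"twist":0,"grip":0.5},
  {"offset":[-68,0,15],"twist":0,"grip":0.5},
  {"offset":[-68,0,40],"twist":0,"grip":0.5},
  {"offset":[-68,0,60],"twist":0,"grip":0.5},
  {"offset":[-68,0,66],"twist":0,"grip":0.5},
])

```text
time: 3.45
tool_pos: [0.4726, 0.0286, 0.199]
tool_rot: [-0.002, 0.71, 0.704, -0.002]
contact_force: [-0.1, 0.1, -2.6]
gripper_width: 0.689
```

```bash
python3 - <<'E'
from h import *
st();m.grab_frame("top");st()
E
```

```text
t 3.45 pos [472.6  28.6 199. ] F [-0.1  0.1 -2.6] g 0.689 j6 -0.09
R [[0.009, 1.0, -0.005], [1.0, -0.009, 0.001], [0.0, -0.005, -1.0]] yaw of y axis -0.5
t 3.5 pos [472.6  29.  199. ] F [-1.3  0.5 -1.9] g 0.686 j6 -0.09
R [[0.008, 1.0, -0.005], [1.0, -0.008, 0.001], [0.001, -0.005, -1.0]] yaw of y axis -0.45
```

>>> play_rows([
  {"offset":[0,0,2],"twist":0,"grip":0.5},
  {"offset":[0,0,4],"twist":0,"grip":0.5},
  {"offset":[0,0,5],"twist":0,"grip":0.5},
])

```text
time: 3.75
tool_pos: [0.4748, 0.0296, 0.198]
tool_rot: [0.001, 0.709, 0.705, 0.001]
contact_force: [-0.0, -0.8, -1.4]
gripper_width: 0.691
```

>>> play_rows([
  {"offset":[0,0,2],"twist":0,"grip":0.5},
  {"offset":[0,0,3],"twist":0,"grip":0.5},
])

```text
time: 3.92
tool_pos: [0.4754, 0.0295, 0.1974]
tool_rot: [0.0, 0.709, 0.705, -0.0]
contact_force: [-12.3, 1.5, 25.5]
gripper_width: 0.69
```

>>> play_rows([
  {"offset":[0,0,-2],"twist":0,"grip":0.5},
  {"offset":[0,0,-2],"twist":0,"grip":0.85},
  {"offset":[0,0,-2],"twist":0,"grip":1},
  {"offset":[0,0,-2],"twist":0,"grip":1},
  {"offset":[0,0,-20],"twist":0,"grip":1},
])

```text
time: 4.33
tool_pos: [0.4723, 0.0294, 0.2105]
tool_rot: [-0.003, 0.71, 0.705, -0.002]
contact_force: [-0.5, 0.4, -0.4]
gripper_width: 0.997
```

>>> play_rows([
  {"offset":[0,0,-40],"twist":0,"grip":1},
  {"offset":[0,0,-80],"twist":0,"grip":1},
  {"offset":[40,20,-85],"twist":0,"grip":1},
  {"offset":[75,40,-85],"twist":0,"grip":1},
  {"offset":[110,65,-85],"twist":0,"grip":1},
])

```text
time: 4.75
tool_pos: [0.5386, 0.1374, 0.3009]
tool_rot: [0.001, 0.71, 0.704, 0.002]
contact_force: [0.7, 0.2, -0.4]
gripper_width: 1.003
```

```bash
python3 - <<'E'
from h import *
s,r=st()
im=look("wrist",["cheese_a_mid"],"w2.png")
look("top",["cheese_a_mid"],"top2.png")
print(to(617,233,300), to(617,233,216))
E
```

```text
t 4.75 pos [538.6 137.4 300.9] F [ 0.7  0.2 -0.4] g 1.003 j6 0.12
R [[0.008, 1.0, 0.004], [1.0, -0.008, 0.001], [0.001, 0.004, -1.0]] yaw of y axis -0.47
wrist cheese_a_mid 0.82 [477.  29.  32.]
top cheese_a_mid 0.66 [477.  24.  32.]
[96.5 78.4 -2.1] [96.6 78.5 81.9]
```

View pics/w2.png

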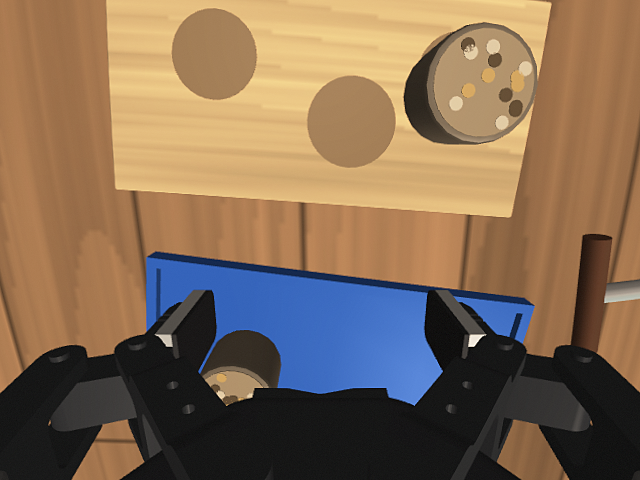

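Cheese 1 stands upright in the crate at (477,29 mm). The second cheese is still on the board, with its top at (483,83).

>>> play_rows([
  {"offset":[32,26,0],"twist":0,"grip":1},
  {"offset":[64,52,0],"twist":0,"grip":1},
  {"offset":[96,78,0],"twist":0,"grip":1},
  {"offset":[96,78,40],"twist":0,"grip":1},
  {"offset":[96,78,78],"twist":0,"grip":1},
])

```text
time: 5.37
tool_pos: [0.619, 0.2323, 0.2237]
tool_rot: [0.002, 0.709, 0.705, 0.004]
contact_force: [-0.0, 0.0, -1.7]
gripper_width: 0.996
```

>>> play_rows([
  {"offset":[0,0,5],"twist":0,"grip":0.9},
  {"offset":[0,0,5],"twist":0,"grip":0.5},
  {"offset":[0,0,5],"twist":0,"grip":0.5},
  {"offset":[0,0,5],"twist":0,"grip":0.5},
  {"offset":[0,0,5],"twist":0,"grip":0.5},
])

```text
time: 5.78
tool_pos: [0.6174, 0.2312, 0.2187]
tool_rot: [0.001, 0.71, 0.704, 0.002]
contact_force: [0.0, 0.0, -1.1]
gripper_width: 0.69
```

```bash
python3 - <<'E'
from h import *
st();print(to(614,9.5,260))
E
```

```text
t 5.78 pos [617.4 231.2 218.7] F [ 0.   0.  -1.1] g 0.69 j6 0.25
R [[0.008, 1.0, 0.004], [1.0, -0.008, 0.001], [0.001, 0.004, -1.0]] yaw of y axis -0.44
[-221.7   -1.5  -41.5]
```

>>> play_rows([
  {"offset":[0,0,-30],"twist":0,"grip":0.5},
  {"offset":[-22,0,-48],"twist":0,"grip":0.5},
  {"offset":[-62,0,-48],"twist":0,"grip":0.5},
  {"offset":[-102,-1,-48],"twist":0,"grip":0.5},
  {"offset":[-142,-1,-48],"twist":0,"grip":0.5},
])

```text
time: 6.2
tool_pos: [0.6147, 0.0884, 0.2668]
tool_rot: [0.002, 0.709, 0.705, 0.002]
contact_force: [0.2, -0.6, -0.6]
gripper_width: 0.686
```

>>> play_rows([
  {"offset":[-40,-1,0],"twist":0,"grip":0.5},
  {"offset":[-78,-2,5],"twist":0,"grip":0.5},
  {"offset":[-78,-2,35],"twist":0,"grip":0.5},
  {"offset":[-78,-2,60],"twist":0,"grip":0.5},
  {"offset":[-78,-2,68],"twist":0,"grip":0.5},
])

```text
time: 6.62
tool_pos: [0.6107, 0.0105, 0.1936]
tool_rot: [-0.001, 0.71, 0.704, -0.001]
contact_force: [-1.6, -0.0, -1.3]
gripper_width: 0.692
```

>>> play_rows([
  {"offset":[0,0,1],"twist":0,"grip":0.5},
  {"offset":[0,0,1],"twist":0,"grip":0.5},
])

```text
time: 6.78
tool_pos: [0.6125, 0.0118, 0.1961]
tool_rot: [0.001, 0.709, 0.705, 0.001]
contact_force: [-0.6, 0.6, -0.7]
gripper_width: 0.687
```

>>> play_rows([
  {"offset":[0,0,1],"twist":0,"grip":0.5},
  {"offset":[0,0,1.5],"twist":0,"grip":0.5},
])

```text
time: 6.95
tool_pos: [0.6128, 0.0121, 0.195]
tool_rot: [0.001, 0.709, 0.705, 0.001]
contact_force: [0.6, 0.6, 0.3]
gripper_width: 0.685
```

>>> play_rows([
  {"offset":[0,0,-0.5],"twist":0,"grip":0.85},
  {"offset":[0,0,-0.5],"twist":0,"grip":1},
  {"offset":[0,0,-0.5],"twist":0,"grip":1},
  {"offset":[0,0,-20],"twist":0,"grip":1},
  {"offset":[0,0,-60],"twist":0,"grip":1},
])

```text
time: 7.37
tool_pos: [0.6095, 0.0119, 0.2478]
tool_rot: [-0.005, 0.71, 0.705, -0.004]
contact_force: [0.4, 0.2, -0.8]
gripper_width: 1.0
```

>>> play_rows([
  {"offset":[0,0,-40],"twist":0,"grip":1},
  {"offset":[-38,0,-55],"twist":-0.04,"grip":1},
  {"offset":[-76,-10,-75],"twist":-0.08,"grip":1},
  {"offset":[-114,-20,-85],"twist":-0.11,"grip":1},
  {"offset":[-152,-30,-85],"twist":-0.11,"grip":1},
])

```text
time: 7.78
tool_pos: [0.5814, -0.1415, 0.3428]
tool_rot: [0.003, 0.669, 0.743, 0.001]
contact_force: [1.6, -0.8, 0.4]
gripper_width: 1.003
```

```bash
python3 - <<'E'
from h import *
st()
look("top",["cheese_a_mid"],"top3.png")
print(to(569,-230,340))
E
```

```text
t 7.78 pos [ 581.4 -141.5  342.8] F [ 1.6 -0.8  0.4] g 1.003 j6 -0.47
R [[-0.105, 0.994, 0.007], [0.994, 0.105, -0.003], [-0.003, 0.006, -1.0]] yaw of y axis 6.05
top cheese_a_mid 0.77 [476.  26.  36.]
[-83.8 -19.3   0.2]
```

>>> play_rows([
  {"offset":[-40,-10,0],"twist":0,"grip":1},
  {"offset":[-70,-19,0],"twist":0,"grip":1},
  {"offset":[-70,-19,0],"twist":0,"grip":1},
])

```text
time: 8.13
tool_pos: [0.5686, -0.2153, 0.3383]
tool_rot: [0.001, 0.671, 0.741, -0.001]
contact_force: [0.2, -0.3, -0.1]
gripper_width: 1.003
```

```bash
python3 - <<'E'
from h import *
st()
w=look("wrist",["brush_grip","tray_in"],"w3.png")
t=cv2.imread("pics/top3.png")
c=cv2.resize(t[150:300,210:370],None,fx=3.2,fy=3.2)
cv2.imwrite("pics/mix1.png",np.hstack([cv2.resize(w,(288*1,480)) if 0 else w[:, :],c[:480,:160]*0])) 
cv2.imwrite("pics/c3.png",c)
T=np.array(m.get_calibration("wrist")["T"]);print(T.round(3).tolist())
E
```

```text
t 8.13 pos [ 568.6 -215.3  338.3] F [ 0.2 -0.3 -0.1] g 1.003 j6 -0.58
R [[-0.099, 0.995, -0.0], [0.995, 0.099, -0.002], [-0.002, -0.0, -1.0]] yaw of y axis 5.66
wrist brush_grip 0.75 [ 573. -265.   82.]
wrist brush_grip 0.62 [ 375. -200.   76.]
wrist brush_grip 0.6 [ 754. -293.   74.]
[[0.995, 0.099, 0.027, 0.563], [0.103, -0.962, -0.255, -0.148], [0.0, 0.256, -0.967, 0.308], [0.0, 0.0, 0.0, 1.0]]
```

View pics/w3.png

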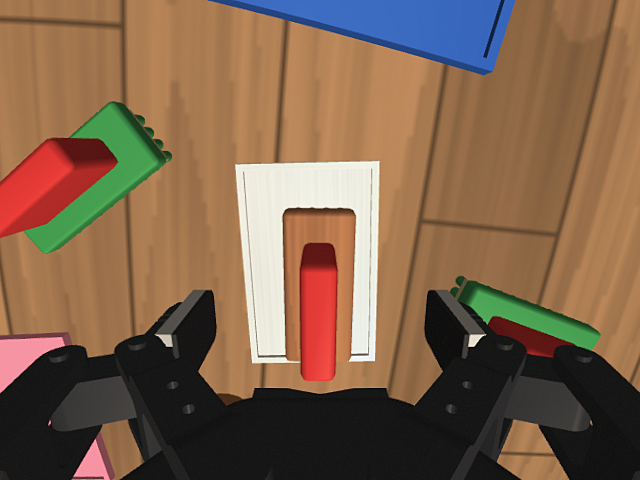

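View pics/c3.png

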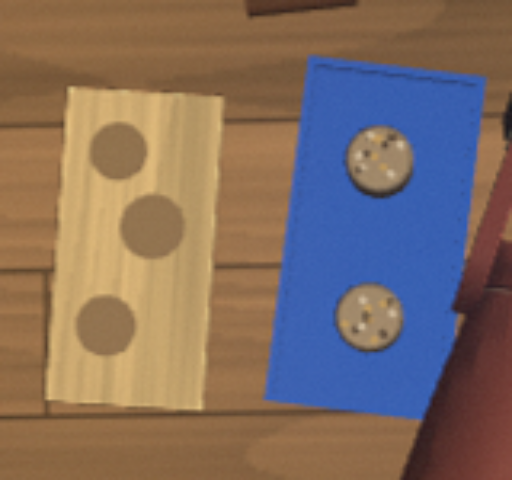

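Both cheeses stand upright in the crate, at crop positions (380,160) and (369,317). The brush grip's top face is centred near (319,322), its head spans (284–355, 210–360), and the tray corners are (236,165), (380,161), (375,361) and (251,362).

```bash
python3 - <<'E'
from h import *
P=lambda u,v,z:(pix2w("wrist",(u,v),z)*1000).round(1)[:2]
tr=[P(*p,.01) for p in[(236,165),(380,161),(375,361),(251,362)]]
d=tr[0]+tr[1]-tr[2]-tr[3]; print("tray",np.mean(tr,0),np.degrees(np.arctan2(d[1],d[0]))-90, np.linalg.norm(d)/2)
a=(P(284,220,.05)+P(355,220,.05))/2; b=(P(286,350,.05)+P(352,350,.05))/2
d=a-b; print("head line",a,b,"yaw",np.degrees(np.arctan2(d[1],d[0]))-90)
a=(P(302,272,.106)+P(337,272,.106))/2;b=(P(302,378,.106)+P(335,378,.106))/2
d=a-b; print("grip",a,b,(a+b)/2,np.linalg.norm(d),"yaw",np.degrees(np.arctan2(d[1],d[0]))-90)
print("head far edge",P(320,209,.05))
s,r=st(); print(to(571,-264.5,330),to(571,-264.5,235))
E
```

```text
tray [ 565.35 -256.95] 6.862021175243797 189.15496292722537
head line [ 567.85 -201.95] [ 578.75 -311.9 ] yaw 5.661573885647229
grip [ 570.  -222.4] [ 577.  -297.6] [ 573.5 -260. ] 75.52509516710325 yaw 5.318059024092477
head far edge [ 567.3 -193.6]
t 8.28 pos [ 569.4 -211.3  337.9] F [-0.7  0.1 -0.3] g 1.005 j6 -0.58
R [[-0.103, 0.995, -0.0], [0.995, 0.103, 0.001], [0.001, -0.0, -1.0]] yaw of y axis 5.89
[-53.1  -3.8   7.9] [-53.2  -3.8 102.9]
```

>>> play_rows([
  {"offset":[-30,-2,0],"twist":0,"grip":1},
  {"offset":[-51,-2.5,15],"twist":0,"grip":1},
  {"offset":[-51,-2.5,45],"twist":0,"grip":1},
  {"offset":[-51,-2.5,75],"twist":0,"grip":1},
  {"offset":[-51,-2.5,100],"twist":0,"grip":1},
])

```text
time: 8.7
tool_pos: [0.5722, -0.2612, 0.2364]
tool_rot: [-0.001, 0.669, 0.743, 0.0]
contact_force: [-0.7, 0.3, 0.1]
gripper_width: 1.0
```

>>> play_rows([
  {"offset":[0,0,0],"twist":0,"grip":1},
  {"offset":[0,0,0],"twist":0,"grip":1},
])

```text
time: 8.87
tool_pos: [0.5719, -0.261, 0.2365]
tool_rot: [-0.002, 0.669, 0.743, -0.0]
contact_force: [-0.0, -0.5, 1.0]
gripper_width: 1.002
```

```bash
python3 - <<'E'
from h import *
st()
w=look("wrist",["brush_grip"],"w4.png"); st(); print(to(572,-263,235))
E
```

```text
t 8.87 pos [ 571.9 -261.   236.5] F [-0.  -0.5  1. ] g 1.002 j6 -0.65
R [[-0.105, 0.995, -0.003], [0.995, 0.105, 0.002], [0.003, -0.003, -1.0]] yaw of y axis 6.0
t 8.97 pos [ 573.1 -262.2  240.3] F [ 0.2 -1.   0.2] g 0.996 j6 -0.65
R [[-0.104, 0.995, 0.003], [0.995, 0.104, -0.001], [-0.002, 0.002, -1.0]] yaw of y axis 5.98
[-0.6 -1.2  5.3]
```

View pics/w4.png

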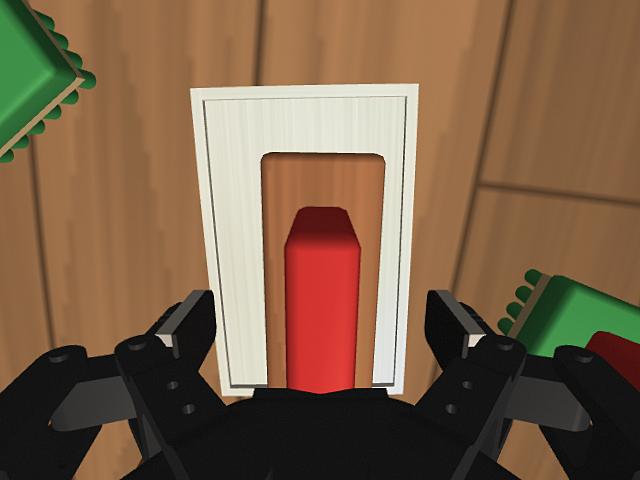

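The grip at (323,300) lies midway between the pads and is aligned. Now closing.

>>> play_rows([
  {"offset":[0,0,3],"twist":0,"grip":0.7},
  {"offset":[0,0,3],"twist":0,"grip":0.4},
  {"offset":[0,0,3],"twist":0,"grip":0.1},
  {"offset":[0,0,3],"twist":0,"grip":0.1},
  {"offset":[0,0,3],"twist":0,"grip":0.1},
])

```text
time: 9.38
tool_pos: [0.5722, -0.2629, 0.2358]
tool_rot: [0.0, 0.67, 0.743, 0.0]
contact_force: [0.0, -0.3, 0.6]
gripper_width: 0.298
```

>>> play_rows([
  {"offset":[0,0,0],"twist":0,"grip":0.1},
  {"offset":[0,0,0],"twist":0,"grip":0.1},
  {"offset":[0,0,0],"twist":0,"grip":0.1},
])

```text
time: 9.63
tool_pos: [0.5722, -0.2629, 0.2356]
tool_rot: [0.0, 0.67, 0.743, 0.0]
contact_force: [-0.3, 0.5, 0.9]
gripper_width: 0.276
```

```bash
python3 - <<'E'
from h import *
ps=[st()[0]["tool_pos"]]
u=np.array([np.cos(np.radians(-4.2)),np.sin(np.radians(-4.2))]);c=np.array([538.5,232])
for s in(-100,100): print((c+s*u).round(1))
print(to(*(c-100*u),330))
E
```

```text
t 9.63 pos [ 572.2 -262.9  235.6] F [-0.3  0.5  0.9] g 0.276 j6 -0.65
R [[-0.103, 0.995, 0.001], [0.995, 0.103, -0.0], [-0.0, 0.001, -1.0]] yaw of y axis 5.9
[438.8 239.3]
[638.2 224.7]
[513.3 -81.  -94.7]
```

>>> play_rows([
  {"offset":[0,0,-30],"twist":0,"grip":0.1},
  {"offset":[0,0,-65],"twist":0,"grip":0.1},
  {"offset":[25,-4,-90],"twist":0,"grip":0.1},
  {"offset":[60,-9,-95],"twist":0,"grip":0.1},
  {"offset":[95,-15,-95],"twist":0,"grip":0.1},
])

```text
time: 10.05
tool_pos: [0.5477, -0.1698, 0.333]
tool_rot: [0.002, 0.671, 0.742, 0.001]
contact_force: [0.1, 0.2, -2.8]
gripper_width: 0.271
```

>>> play_rows([
  {"offset":[38,-6,0],"twist":0,"grip":0.1},
  {"offset":[76,-12,0],"twist":0,"grip":0.1},
  {"offset":[114,-18,0],"twist":0,"grip":0.1},
  {"offset":[152,-24,0],"twist":0,"grip":0.1},
  {"offset":[190,-30,0],"twist":0,"grip":0.1},
])

```text
time: 10.47
tool_pos: [0.4966, 0.0177, 0.329]
tool_rot: [-0.001, 0.67, 0.742, -0.001]
contact_force: [0.1, 0.2, -2.2]
gripper_width: 0.269
```

>>> play_rows([
  {"offset":[38,-6,0],"twist":0.04,"grip":0.1},
  {"offset":[76,-12,0],"twist":0.08,"grip":0.1},
  {"offset":[114,-18,0],"twist":0.12,"grip":0.1},
  {"offset":[152,-24,0],"twist":0.15,"grip":0.1},
  {"offset":[190,-30,0],"twist":0.176,"grip":0.1},
])

```text
time: 10.88
tool_pos: [0.4472, 0.2035, 0.3291]
tool_rot: [-0.0, 0.733, 0.68, -0.001]
contact_force: [0.5, -0.1, -3.5]
gripper_width: 0.271
```

>>> play_rows([
  {"offset":[20,-3,0],"twist":0,"grip":0.1},
  {"offset":[38,-6,0],"twist":0,"grip":0.1},
  {"offset":[38,-6,0],"twist":0,"grip":0.1},
  {"offset":[38,-6,0],"twist":0,"grip":0.1},
])

```text
time: 11.22
tool_pos: [0.4448, 0.2409, 0.3291]
tool_rot: [-0.0, 0.732, 0.682, -0.001]
contact_force: [0.4, 0.4, -2.7]
gripper_width: 0.273
```

```bash
python3 - <<'E'
from h import *
st()
w=look("wrist",["brush_grip"],"w5.png"); st(); print(to(439,239,300))
look("top",["cheese_a_mid","brush_grip"],"top5.png")
E
```

```text
t 11.22 pos [444.8 240.9 329.1] F [ 0.4  0.4 -2.7] g 0.273 j6 0.42
R [[0.071, 0.997, -0.002], [0.997, -0.071, -0.001], [-0.001, -0.002, -1.0]] yaw of y axis -4.07
wrist brush_grip 0.82 [444. 239. 172.]
t 11.32 pos [445.2 239.8 329.4] F [-0.3  0.2 -2.1] g 0.273 j6 0.42
R [[0.073, 0.997, -0.001], [0.997, -0.073, -0.001], [-0.001, -0.001, -1.0]] yaw of y axis -4.2
[-1.2 -6.1 29.4]
top cheese_a_mid 0.81 [476.  24.  34.]
top brush_grip 0.92 [ 374. -198.   76.]
top brush_grip 0.89 [ 753. -297.   73.]
top brush_grip 0.5 [441. 242. 173.]
```

View pics/w5.png

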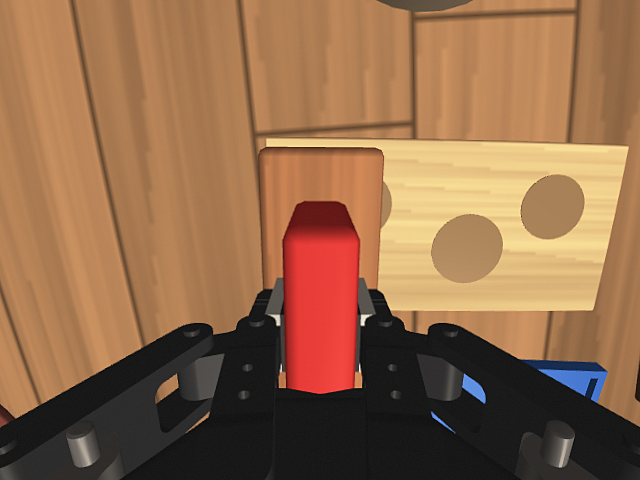

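The brush is squarely held, with the grip at (320,300), above the near end of the board.

>>> play_rows([
  {"offset":[0,-3,20],"twist":0,"grip":0.1},
  {"offset":[0,-6,40],"twist":0,"grip":0.1},
  {"offset":[0,-6,58],"twist":0,"grip":0.1},
  {"offset":[0,-6,66],"twist":0,"grip":0.1},
  {"offset":[0,-6,66],"twist":0,"grip":0.1},
])

```text
time: 11.88
tool_pos: [0.4386, 0.2399, 0.2617]
tool_rot: [-0.001, 0.733, 0.68, -0.002]
contact_force: [-0.6, -0.5, -2.8]
gripper_width: 0.267
```

>>> play_rows([
  {"offset":[0,0,2],"twist":0,"grip":0.1},
  {"offset":[0,0,4],"twist":0,"grip":0.1},
  {"offset":[0,0,6],"twist":0,"grip":0.1},
  {"offset":[0,0,6],"twist":0,"grip":0.1},
])

```text
time: 12.22
tool_pos: [0.4402, 0.241, 0.2597]
tool_rot: [0.001, 0.732, 0.681, 0.001]
contact_force: [-1.2, 0.2, 1.6]
gripper_width: 0.273
```

>>> play_rows([
  {"offset":[0,0,2],"twist":0,"grip":0.1},
  {"offset":[0,0,4],"twist":0,"grip":0.1},
  {"offset":[0,0,5],"twist":0,"grip":0.1},
  {"offset":[0,0,5],"twist":0,"grip":0.1},
])

```text
time: 12.55
tool_pos: [0.4401, 0.241, 0.2543]
tool_rot: [0.001, 0.732, 0.681, 0.001]
contact_force: [1.3, -0.3, 4.7]
gripper_width: 0.272
```

```bash
python3 - <<'E'
from h import *
st(); print(to(638.2,224.5,253))
E
```

```text
t 12.55 pos [440.1 241.  254.3] F [ 1.3 -0.3  4.7] g 0.272 j6 0.43
R [[0.073, 0.997, 0.003], [0.997, -0.073, 0.001], [0.001, 0.003, -1.0]] yaw of y axis -4.18
[ -2.  198.7   1.9]
```

>>> play_rows([
  {"offset":[0,7,0],"twist":0,"grip":0.1},
  {"offset":[0,14,0],"twist":0,"grip":0.1},
  {"offset":[0,21,0],"twist":0,"grip":0.1},
  {"offset":[0,28,0],"twist":0,"grip":0.1},
  {"offset":[0,35,0],"twist":0,"grip":0.1},
])

```text
time: 12.97
tool_pos: [0.4741, 0.2383, 0.2527]
tool_rot: [-0.002, 0.732, 0.681, -0.002]
contact_force: [-4.9, 1.0, 6.2]
gripper_width: 0.274
```

>>> play_rows([
  {"offset":[0,7,0],"twist":0,"grip":0.1},
  {"offset":[0,14,0],"twist":0,"grip":0.1},
  {"offset":[0,21,0],"twist":0,"grip":0.1},
  {"offset":[-1,28,0],"twist":0,"grip":0.1},
  {"offset":[-1,35,0],"twist":0,"grip":0.1},
])

```text
time: 13.38
tool_pos: [0.509, 0.2347, 0.2527]
tool_rot: [-0.002, 0.732, 0.681, -0.002]
contact_force: [-4.7, 1.1, 6.4]
gripper_width: 0.272
```

Force steady (about 9 N of contact). Continuing.

>>> play_rows([
  {"offset":[0,7,0],"twist":0,"grip":0.1},
  {"offset":[0,14,0],"twist":0,"grip":0.1},
  {"offset":[0,21,0],"twist":0,"grip":0.1},
  {"offset":[0,28,0],"twist":0,"grip":0.1},
  {"offset":[0,35,0],"twist":0,"grip":0.1},
])

```text
time: 13.8
tool_pos: [0.5438, 0.2323, 0.2527]
tool_rot: [-0.002, 0.732, 0.681, -0.002]
contact_force: [-5.1, 0.8, 5.9]
gripper_width: 0.278
```

>>> play_rows([
  {"offset":[0,7,0],"twist":0,"grip":0.1},
  {"offset":[0,14,0],"twist":0,"grip":0.1},
  {"offset":[0,21,0],"twist":0,"grip":0.1},
  {"offset":[0,28,0],"twist":0,"grip":0.1},
  {"offset":[0,35,0],"twist":0,"grip":0.1},
])

```text
time: 14.22
tool_pos: [0.5788, 0.2297, 0.2526]
tool_rot: [-0.002, 0.732, 0.681, -0.002]
contact_force: [-4.7, 0.7, 5.7]
gripper_width: 0.274
```

>>> play_rows([
  {"offset":[0,7,0],"twist":0,"grip":0.1},
  {"offset":[0,14,0],"twist":0,"grip":0.1},
  {"offset":[0,21,0],"twist":0,"grip":0.1},
  {"offset":[0,28,0],"twist":0,"grip":0.1},
  {"offset":[0,35,0],"twist":0,"grip":0.1},
])

```text
time: 14.63
tool_pos: [0.6137, 0.2272, 0.2527]
tool_rot: [-0.002, 0.732, 0.681, -0.002]
contact_force: [-5.0, 1.2, 5.4]
gripper_width: 0.273
```

>>> play_rows([
  {"offset":[0,7,0],"twist":0,"grip":0.1},
  {"offset":[0,14,0],"twist":0,"grip":0.1},
  {"offset":[0,21,0],"twist":0,"grip":0.1},
  {"offset":[0,24,0],"twist":0,"grip":0.1},
  {"offset":[0,24,0],"twist":0,"grip":0.1},
])

```text
time: 15.05
tool_pos: [0.6381, 0.2253, 0.2529]
tool_rot: [-0.001, 0.733, 0.681, -0.001]
contact_force: [-3.4, 0.6, 4.9]
gripper_width: 0.273
```

```bash
python3 - <<'E'
from h import *
st(); look("wrist",["brush_grip"],"w6.png"); st()
im=look("top",["cheese_a_mid"],"top6.png"); cv2.imwrite("pics/c6.png",cv2.resize(im[150:300,210:370],None,fx=3.2,fy=3.2))
E
```

```text
t 15.05 pos [638.1 225.3 252.9] F [-3.4  0.6  4.9] g 0.273 j6 0.3
R [[0.073, 0.997, -0.002], [0.997, -0.073, 0.0], [0.0, -0.002, -1.0]] yaw of y axis -4.2
wrist brush_grip 0.77 [637. 225.  97.]
t 15.15 pos [638.  225.3 253. ] F [-2.4  0.3  5.2] g 0.275 j6 0.3
R [[0.073, 0.997, -0.002], [0.997, -0.073, 0.0], [-0.0, -0.002, -1.0]] yaw of y axis -4.19
top cheese_a_mid 0.6 [477.  25.  38.]
```

View pics/w6.png

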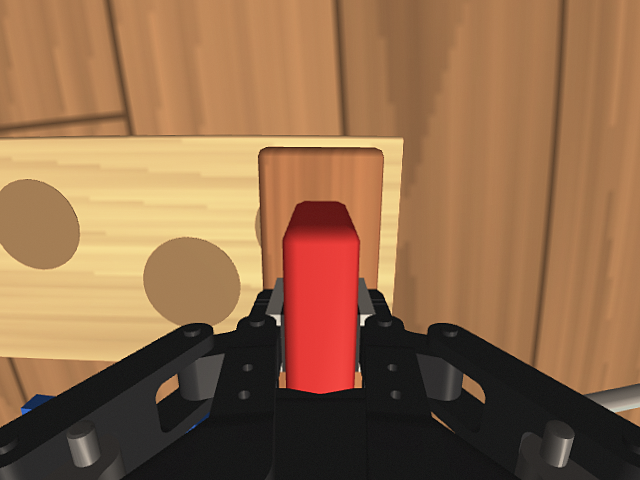

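The brush is at the far end, about 12 mm short of the board's edge, and held. Now I carry it back to the tray.

>>> play_rows([
  {"offset":[0,0,-25],"twist":0,"grip":0.1},
  {"offset":[0,0,-55],"twist":0,"grip":0.1},
  {"offset":[-15,-2,-80],"twist":0,"grip":0.1},
  {"offset":[-45,-4,-82],"twist":0,"grip":0.1},
  {"offset":[-80,-6,-82],"twist":0,"grip":0.1},
])

```text
time: 15.67
tool_pos: [0.6265, 0.1463, 0.3367]
tool_rot: [0.001, 0.731, 0.682, 0.002]
contact_force: [-0.3, -0.4, -2.9]
gripper_width: 0.271
```

>>> play_rows([
  {"offset":[-38,-3,0],"twist":0,"grip":0.1},
  {"offset":[-76,-6,0],"twist":0,"grip":0.1},
  {"offset":[-114,-9,0],"twist":0,"grip":0.1},
  {"offset":[-152,-12,0],"twist":0,"grip":0.1},
  {"offset":[-190,-15,0],"twist":0,"grip":0.1},
])

```text
time: 16.08
tool_pos: [0.5963, -0.0442, 0.333]
tool_rot: [-0.001, 0.732, 0.681, -0.001]
contact_force: [1.2, -0.7, -3.1]
gripper_width: 0.278
```

>>> play_rows([
  {"offset":[-38,-3,0],"twist":-0.04,"grip":0.1},
  {"offset":[-76,-6,0],"twist":-0.08,"grip":0.1},
  {"offset":[-114,-9,0],"twist":-0.12,"grip":0.1},
  {"offset":[-152,-12,0],"twist":-0.15,"grip":0.1},
  {"offset":[-190,-15,0],"twist":-0.18,"grip":0.1},
])

```text
time: 16.5
tool_pos: [0.5674, -0.2327, 0.333]
tool_rot: [-0.001, 0.668, 0.744, -0.0]
contact_force: [0.8, 0.5, -3.2]
gripper_width: 0.273
```

```bash
python3 - <<'E'
from h import *
st(); look("wrist",["brush_grip","tray_in"],"w7.png"); st(); print(to(564,-261,235))
look("top",["tray_in"],"top7.png")
E
```

```text
t 16.5 pos [ 567.4 -232.7  333. ] F [ 0.8  0.5 -3.2] g 0.273 j6 -0.62
R [[-0.108, 0.994, -0.003], [0.994, 0.108, 0.002], [0.002, -0.002, -1.0]] yaw of y axis 6.21
wrist brush_grip 0.83 [ 565. -231.  179.]
wrist brush_grip 0.75 [ 753. -297.   75.]
wrist brush_grip 0.67 [ 376. -193.   76.]
wrist tray_in 0.96 [ 280. -463.    6.]
t 16.65 pos [ 567.5 -233.6  333.1] F [ 0.5  0.4 -3.7] g 0.274 j6 -0.61
R [[-0.102, 0.995, -0.002], [0.995, 0.102, 0.001], [0.002, -0.002, -1.0]] yaw of y axis 5.86
[-27.1  -6.   98.1]
top tray_in 0.88 [ 558. -262.    9.]
top tray_in 0.73 [ 280. -459.    9.]
top tray_in 0.45 [ 486. -446.   56.]
```

View pics/w7.png

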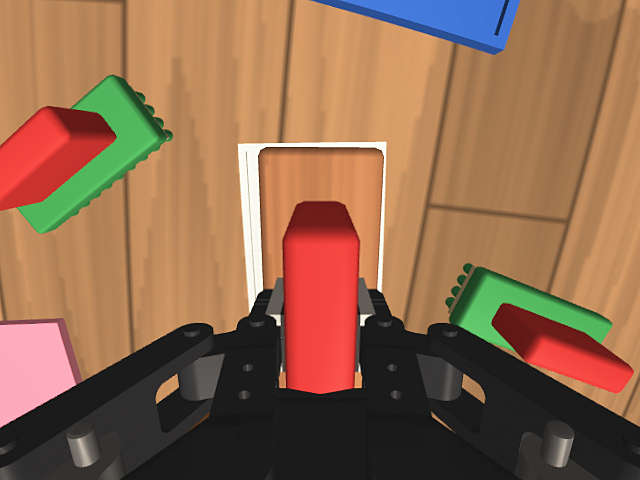

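The brush is held above the aluminium tray, whose corners show at (240,145) and (386,143). Lowering it now.

>>> play_rows([
  {"offset":[-15,-4,10],"twist":0,"grip":0.1},
  {"offset":[-27,-7,30],"twist":0,"grip":0.1},
  {"offset":[-27,-7,60],"twist":0,"grip":0.1},
  {"offset":[-27,-7,85],"twist":0,"grip":0.1},
  {"offset":[-27,-7,95],"twist":0,"grip":0.1},
])

```text
time: 17.17
tool_pos: [0.5628, -0.2568, 0.2347]
tool_rot: [-0.004, 0.668, 0.744, -0.001]
contact_force: [-2.7, 1.9, 1.9]
gripper_width: 0.275
```

>>> play_rows([
  {"offset":[0,0,2],"twist":0,"grip":0.1},
  {"offset":[0,0,3],"twist":0,"grip":0.1},
  {"offset":[0,0,3],"twist":0,"grip":0.1},
])

```text
time: 17.42
tool_pos: [0.565, -0.2584, 0.2386]
tool_rot: [0.001, 0.668, 0.744, 0.0]
contact_force: [0.4, 0.5, -2.9]
gripper_width: 0.275
```

>>> play_rows([
  {"offset":[0,0,2],"twist":0,"grip":0.1},
  {"offset":[0,0,2.5],"twist":0,"grip":0.1},
  {"offset":[0,0,2.5],"twist":0,"grip":0.1},
])

```text
time: 17.67
tool_pos: [0.5648, -0.2587, 0.2361]
tool_rot: [0.001, 0.668, 0.744, 0.0]
contact_force: [0.2, -0.0, -1.0]
gripper_width: 0.271
```

>>> play_rows([
  {"offset":[0,0,1],"twist":0,"grip":0.4},
  {"offset":[0,0,1],"twist":0,"grip":0.8},
  {"offset":[0,0,1],"twist":0,"grip":1},
  {"offset":[0,0,1],"twist":0,"grip":1},
  {"offset":[0,0,1],"twist":0,"grip":1},
])

```text
time: 18.08
tool_pos: [0.5643, -0.2586, 0.234]
tool_rot: [0.0, 0.668, 0.744, 0.0]
contact_force: [-0.5, -0.2, -0.1]
gripper_width: 0.949
```

>>> play_rows([
  {"offset":[0,0,-10],"twist":0,"grip":1},
  {"offset":[0,0,-40],"twist":0,"grip":1},
  {"offset":[0,0,-75],"twist":0,"grip":1},
  {"offset":[0,0,-105],"twist":0,"grip":1},
  {"offset":[40,0,-105],"twist":0,"grip":1},
])

```text
time: 18.5
tool_pos: [0.5621, -0.2235, 0.3488]
tool_rot: [0.009, 0.67, 0.742, 0.001]
contact_force: [1.1, 1.2, 1.3]
gripper_width: 1.0
```

```bash
python3 - <<'E'
from h import *
st(); im=look("wrist",["brush_grip"],"w8.png"); im2=look("top",["cheese_a_mid"],"top8.png");st()
cv2.imwrite("pics/m8.png",np.hstack([cv2.resize(im,(400,300)),cv2.resize(im2[150:300,210:410],(400,300))]))
E
```

```text
t 18.5 pos [ 562.1 -223.5  348.8] F [1.1 1.2 1.3] g 1.0 j6 -0.6
R [[-0.101, 0.995, 0.014], [0.995, 0.102, -0.01], [-0.012, 0.013, -1.0]] yaw of y axis 5.83
wrist brush_grip 0.92 [ 565. -259.   80.]
wrist brush_grip 0.88 [ 755. -294.   74.]
wrist brush_grip 0.56 [ 377. -194.   76.]
top cheese_a_mid 0.88 [474.  26.  35.]
t 18.7 pos [ 559.9 -218.   339.5] F [0.4 0.6 0.6] g 1.001 j6 -0.6
R [[-0.108, 0.994, 0.001], [0.994, 0.108, -0.001], [-0.001, 0.001, -1.0]] yaw of y axis 6.21
```

View pics/m8.png

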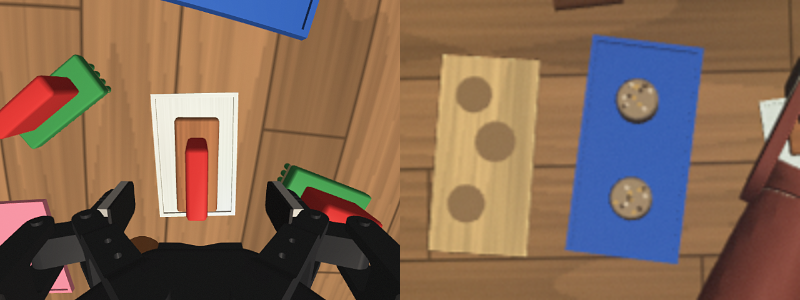

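The brush stands upright in the tray at (565,-259 mm), and both cheeses are unmoved in the crate. Next the far cheese.

>>> play_rows([
  {"offset":[36,14,0],"twist":0.02,"grip":1},
  {"offset":[72,28,0],"twist":0.04,"grip":1},
  {"offset":[108,42,0],"twist":0.07,"grip":1},
  {"offset":[146,58,20],"twist":0.1,"grip":1},
  {"offset":[182,74,30],"twist":0.11,"grip":1},
])

```text
time: 19.12
tool_pos: [0.6134, -0.0319, 0.3086]
tool_rot: [-0.0, 0.709, 0.705, -0.0]
contact_force: [0.1, -0.7, -1.4]
gripper_width: 1.0
```

>>> play_rows([
  {"offset":[15,2,0],"twist":0,"grip":1},
  {"offset":[15,2,0],"twist":0,"grip":1},
])

```text
time: 19.28
tool_pos: [0.6153, -0.0151, 0.3076]
tool_rot: [-0.002, 0.707, 0.707, -0.001]
contact_force: [0.6, -1.1, 0.0]
gripper_width: 1.001
```

```bash
python3 - <<'E'
from h import *
t=cv2.imread("pics/top8.png")
for p in [(328.5,200),(325,249)]: print("top",(pix2w("top",p,.06)*1000).round(1))
st(); look("wrist",["cheese_a_mid"],"w9.png"); st(); print(to(613,10,197))
E
```

```text
top [608.1  12.6  60. ]
top [472.2  24.9  60. ]
t 19.28 pos [615.3 -15.1 307.6] F [ 0.6 -1.1  0. ] g 1.001 j6 -0.15
R [[-0.001, 1.0, -0.004], [1.0, 0.001, 0.001], [0.001, -0.004, -1.0]] yaw of y axis 0.06
wrist cheese_a_mid 0.66 [476.  31.  36.]
t 19.38 pos [615.4 -18.1 309.2] F [ 1.  -0.7 -0. ] g 1.004 j6 -0.15
R [[0.002, 1.0, -0.001], [1.0, -0.002, -0.001], [-0.001, -0.001, -1.0]] yaw of y axis -0.13
[ 28.2  -2.4 112.2]
```

View pics/w9.png

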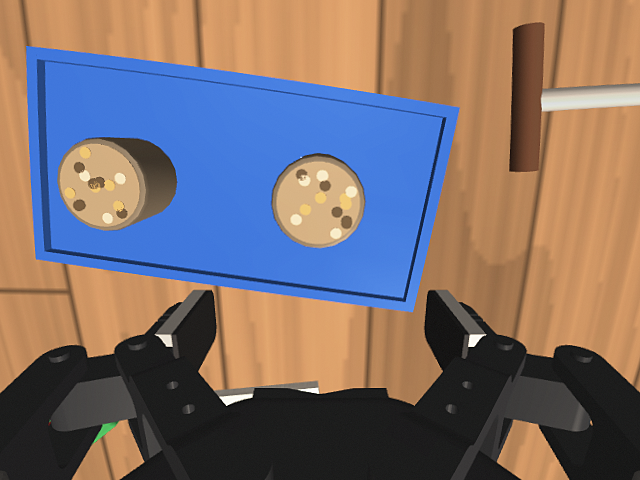

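The far cheese's top is at (319,201), in line with the gripper's centre column (320), and the other is at (102,183). Grasping the far one.

>>> play_rows([
  {"offset":[29,-1.5,10],"twist":0,"grip":1},
  {"offset":[29,-1.5,45],"twist":0,"grip":1},
  {"offset":[29,-1.5,80],"twist":0,"grip":1},
  {"offset":[29,-1.5,109],"twist":0,"grip":1},
  {"offset":[29,-1.5,109],"twist":0,"grip":0.9},
])

```text
time: 19.8
tool_pos: [0.6107, 0.0096, 0.1938]
tool_rot: [-0.004, 0.709, 0.705, -0.004]
contact_force: [-1.8, -0.6, -2.2]
gripper_width: 0.901
```

>>> play_rows([
  {"offset":[0,0,0],"twist":0,"grip":0.5},
  {"offset":[0,0,0],"twist":0,"grip":0.5},
  {"offset":[0,0,0],"twist":0,"grip":0.5},
  {"offset":[0,0,0],"twist":0,"grip":0.5},
  {"offset":[0,0,0],"twist":0,"grip":0.5},
])

```text
time: 20.22
tool_pos: [0.6146, 0.0111, 0.2025]
tool_rot: [0.001, 0.708, 0.706, 0.001]
contact_force: [0.3, -0.0, -1.3]
gripper_width: 0.686
```

```bash
python3 - <<'E'
from h import *
st(); print(to(613,228,270))
E
```

```text
t 20.22 pos [614.6  11.1 202.5] F [ 0.3 -0.  -1.3] g 0.686 j6 -0.1
R [[0.003, 1.0, 0.003], [1.0, -0.003, -0.0], [-0.0, 0.003, -1.0]] yaw of y axis -0.18
[216.9  -2.1 -67.5]
```

>>> play_rows([
  {"offset":[0,0,-35],"twist":0,"grip":0.5},
  {"offset":[15,0,-66],"twist":0,"grip":0.5},
  {"offset":[55,0,-68],"twist":0,"grip":0.5},
  {"offset":[95,0,-68],"twist":0,"grip":0.5},
  {"offset":[135,-1,-68],"twist":0,"grip":0.5},
])

```text
time: 20.63
tool_pos: [0.6138, 0.1475, 0.2711]
tool_rot: [0.001, 0.709, 0.706, 0.002]
contact_force: [0.0, 0.1, -2.5]
gripper_width: 0.686
```

>>> play_rows([
  {"offset":[40,-1,0],"twist":0,"grip":0.5},
  {"offset":[75,-2,0],"twist":0,"grip":0.5},
  {"offset":[83,-2,15],"twist":0,"grip":0.5},
  {"offset":[83,-2,32],"twist":0,"grip":0.5},
  {"offset":[83,-2,42],"twist":0,"grip":0.5},
])

```text
time: 21.05
tool_pos: [0.6109, 0.2302, 0.2252]
tool_rot: [-0.0, 0.707, 0.707, -0.001]
contact_force: [-1.5, 0.1, -1.8]
gripper_width: 0.687
```

>>> play_rows([
  {"offset":[0,0,0],"twist":0,"grip":0.5},
  {"offset":[0,0,1],"twist":0,"grip":0.5},
])

```text
time: 21.22
tool_pos: [0.6116, 0.2287, 0.2254]
tool_rot: [0.0, 0.708, 0.706, -0.0]
contact_force: [0.4, 0.1, -1.4]
gripper_width: 0.689
```

>>> play_rows([
  {"offset":[0,0,1],"twist":0,"grip":0.5},
  {"offset":[0,0,1.5],"twist":0,"grip":0.5},
  {"offset":[0,0,1.5],"twist":0,"grip":0.5},
])

```text
time: 21.47
tool_pos: [0.6118, 0.2288, 0.2245]
tool_rot: [0.0, 0.708, 0.706, 0.0]
contact_force: [-0.7, -0.1, -0.6]
gripper_width: 0.682
```

>>> play_rows([
  {"offset":[0,0,1],"twist":0,"grip":0.5},
  {"offset":[0,0,1],"twist":0,"grip":0.8},
  {"offset":[0,0,1],"twist":0,"grip":1},
  {"offset":[0,0,1],"twist":0,"grip":1},
  {"offset":[0,0,-20],"twist":0,"grip":1},
])

```text
time: 21.88
tool_pos: [0.6097, 0.2288, 0.2394]
tool_rot: [-0.002, 0.708, 0.706, -0.004]
contact_force: [-1.0, 0.1, -0.8]
gripper_width: 1.001
```

>>> play_rows([
  {"offset":[0,0,-35],"twist":0,"grip":1},
  {"offset":[0,0,-70],"twist":0,"grip":1},
  {"offset":[-32,-23,-75],"twist":0,"grip":1},
  {"offset":[-64,-46,-75],"twist":0,"grip":1},
  {"offset":[-96,-69,-75],"twist":0,"grip":1},
])

```text
time: 22.3
tool_pos: [0.5418, 0.133, 0.3208]
tool_rot: [0.001, 0.708, 0.707, 0.001]
contact_force: [-0.1, -1.0, 0.6]
gripper_width: 1.001
```

>>> play_rows([
  {"offset":[-32,-23,0],"twist":0,"grip":1},
  {"offset":[-64,-46,0],"twist":0,"grip":1},
  {"offset":[-93,-68,0],"twist":0,"grip":1},
  {"offset":[-93,-68,0],"twist":0,"grip":1},
])

```text
time: 22.63
tool_pos: [0.471, 0.0378, 0.3181]
tool_rot: [-0.0, 0.71, 0.705, -0.001]
contact_force: [0.2, -0.6, 0.2]
gripper_width: 1.0
```

```bash
python3 - <<'E'
from h import *
st(); im=look("wrist",["cheese_a_mid"],"w10.png"); im2=look("top",["cheese_a_mid"],"top10.png");st();print(to(475.5,28.5,200))
cv2.imwrite("pics/m10.png",np.hstack([cv2.resize(im,(400,300)),cv2.resize(im2[150:300,210:410],(400,300))]))
E
```

```text
t 22.63 pos [471.   37.8 318.1] F [ 0.2 -0.6  0.2] g 1.0 j6 -0.07
R [[0.007, 1.0, -0.002], [1.0, -0.007, -0.002], [-0.002, -0.002, -1.0]] yaw of y axis -0.4
wrist cheese_a_mid 0.96 [477.  28.  32.]
t 22.83 pos [474.4  41.1 319.6] F [ 0.8 -0.1  0. ] g 0.993 j6 -0.07
R [[0.003, 1.0, 0.001], [1.0, -0.003, 0.0], [0.0, 0.001, -1.0]] yaw of y axis -0.16
[-12.6   1.  119.6]
```

View pics/m10.png

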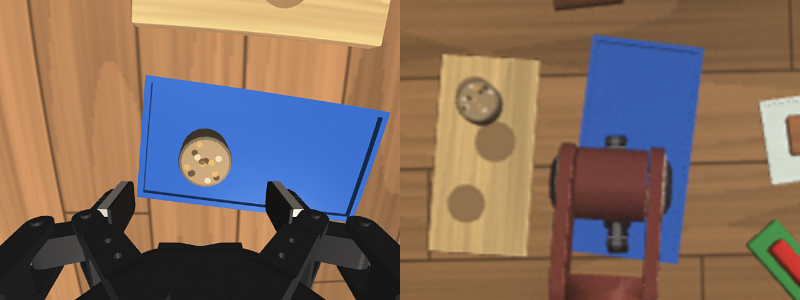

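The first cheese stands on the board at (479,100 in the mosaic). The last one is at (206,160), in line with the gripper. Grasping it.

>>> play_rows([
  {"offset":[-12,1.5,15],"twist":0,"grip":1},
  {"offset":[-12,1.5,50],"twist":0,"grip":1},
  {"offset":[-12,1.5,85],"twist":0,"grip":1},
  {"offset":[-12,1.5,120],"twist":0,"grip":1},
  {"offset":[-12,1.5,120],"twist":0,"grip":0.9},
])

```text
time: 23.25
tool_pos: [0.4725, 0.03, 0.1919]
tool_rot: [-0.006, 0.708, 0.707, -0.004]
contact_force: [-1.6, 0.3, -1.1]
gripper_width: 0.905
```

>>> play_rows([
  {"offset":[0,0,0],"twist":0,"grip":0.5},
  {"offset":[0,0,0],"twist":0,"grip":0.5},
  {"offset":[0,0,0],"twist":0,"grip":0.5},
  {"offset":[0,0,0],"twist":0,"grip":0.5},
  {"offset":[0,0,0],"twist":0,"grip":0.5},
])

```text
time: 23.67
tool_pos: [0.4763, 0.0288, 0.2009]
tool_rot: [0.001, 0.708, 0.706, 0.001]
contact_force: [0.5, -0.3, -1.2]
gripper_width: 0.687
```

```bash
python3 - <<'E'
from h import *
st(); print(to(471,236,270))
E
```

```text
t 23.67 pos [476.3  28.8 200.9] F [ 0.5 -0.3 -1.2] g 0.687 j6 -0.09
R [[0.003, 1.0, 0.003], [1.0, -0.003, -0.0], [-0.0, 0.003, -1.0]] yaw of y axis -0.16
[207.2  -5.6 -69.2]
```

>>> play_rows([
  {"offset":[0,0,-35],"twist":0,"grip":0.5},
  {"offset":[15,0,-66],"twist":0,"grip":0.5},
  {"offset":[55,-1,-69],"twist":0,"grip":0.5},
  {"offset":[95,-2,-69],"twist":0,"grip":0.5},
  {"offset":[135,-3,-69],"twist":0,"grip":0.5},
])

```text
time: 24.08
tool_pos: [0.4732, 0.165, 0.2706]
tool_rot: [0.001, 0.709, 0.705, 0.002]
contact_force: [1.8, -0.3, -1.7]
gripper_width: 0.684
```

>>> play_rows([
  {"offset":[40,-1,0],"twist":0,"grip":0.5},
  {"offset":[68,-2,0],"twist":0,"grip":0.5},
  {"offset":[73,-2,15],"twist":0,"grip":0.5},
  {"offset":[73,-2,32],"twist":0,"grip":0.5},
  {"offset":[73,-2,44],"twist":0,"grip":0.5},
])

```text
time: 24.5
tool_pos: [0.4708, 0.2376, 0.2238]
tool_rot: [0.0, 0.708, 0.707, 0.0]
contact_force: [-1.2, -0.4, -2.0]
gripper_width: 0.687
```

>>> play_rows([
  {"offset":[0,0,0],"twist":0,"grip":0.5},
  {"offset":[0,0,1],"twist":0,"grip":0.5},
  {"offset":[0,0,1],"twist":0,"grip":0.5},
])

```text
time: 24.75
tool_pos: [0.4712, 0.2363, 0.2233]
tool_rot: [0.0, 0.708, 0.706, -0.0]
contact_force: [0.5, -0.1, -1.2]
gripper_width: 0.683
```

>>> play_rows([
  {"offset":[0,0,1],"twist":0,"grip":0.5},
  {"offset":[0,0,1.5],"twist":0,"grip":0.5},
  {"offset":[0,0,1.5],"twist":0,"grip":0.5},
])

```text
time: 25.0
tool_pos: [0.4713, 0.2365, 0.222]
tool_rot: [0.0, 0.708, 0.706, 0.0]
contact_force: [-0.4, -0.9, 0.1]
gripper_width: 0.688
```

>>> play_rows([
  {"offset":[0,0,0.5],"twist":0,"grip":0.8},
  {"offset":[0,0,0.5],"twist":0,"grip":1},
  {"offset":[0,0,0.5],"twist":0,"grip":1},
  {"offset":[0,0,0.5],"twist":0,"grip":1},
  {"offset":[0,0,-20],"twist":0,"grip":1},
])

```text
time: 25.42
tool_pos: [0.4692, 0.2361, 0.2376]
tool_rot: [-0.002, 0.708, 0.706, -0.004]
contact_force: [-0.4, 0.4, -0.9]
gripper_width: 0.998
```

>>> play_rows([
  {"offset":[0,0,-35],"twist":0,"grip":1},
  {"offset":[0,0,-70],"twist":0,"grip":1},
  {"offset":[0,-10,-105],"twist":0,"grip":1},
  {"offset":[0,-40,-125],"twist":0,"grip":1},
  {"offset":[0,-70,-140],"twist":0,"grip":1},
])

```text
time: 25.83
tool_pos: [0.4012, 0.237, 0.3852]
tool_rot: [0.001, 0.709, 0.706, 0.002]
contact_force: [0.7, -0.2, -0.2]
gripper_width: 0.998
```

```bash
python3 - <<'E'
from h import *
st(); im=look("wrist",["cheese_a_mid"],"w11.png"); im2=look("top",["cheese_a_mid","brush_grip","tray_in"],"top11.png"); im3=look("scene",["cheese_a_mid","brush_grip"],"s11.png");st()
cv2.imwrite("pics/m11.png",np.vstack([np.hstack([cv2.resize(im,(400,300)),cv2.resize(im2[120:300,210:450],(400,300))]),np.hstack([cv2.resize(im3[150:390,160:480],(400,300)),cv2.resize(im3,(400,300))])]))
E
```

```text
t 25.83 pos [401.2 237.  385.2] F [ 0.7 -0.2 -0.2] g 0.998 j6 0.38
R [[0.004, 1.0, 0.005], [1.0, -0.004, 0.002], [0.002, 0.004, -1.0]] yaw of y axis -0.24
wrist cheese_a_mid 0.64 [474. 234.  54.]
top cheese_a_mid 0.53 [470. 233.  57.]
top brush_grip 0.66 [ 756. -292.   73.]
top brush_grip 0.61 [ 564. -258.   79.]
top brush_grip 0.59 [ 372. -199.   78.]
top brush_grip 0.25 [601. 199.  60.]
top tray_in 0.86 [ 561. -261.    7.]
top tray_in 0.69 [ 278. -457.    9.]
scene cheese_a_mid 0.73 [474. 234.  54.]
scene cheese_a_mid 0.15 [550.  22.  10.]
scene brush_grip 0.94 [ 566. -260.   80.]
scene brush_grip 0.87 [ 760. -295.   68.]
scene brush_grip 0.72 [ 377. -194.   73.]
t 26.28 pos [401.6 236.8 380.1] F [-0.   0.8  0.5] g 1.003 j6 0.38
R [[0.004, 1.0, -0.002], [1.0, -0.004, -0.001], [-0.001, -0.002, -1.0]] yaw of y axis -0.21
```

View pics/m11.png

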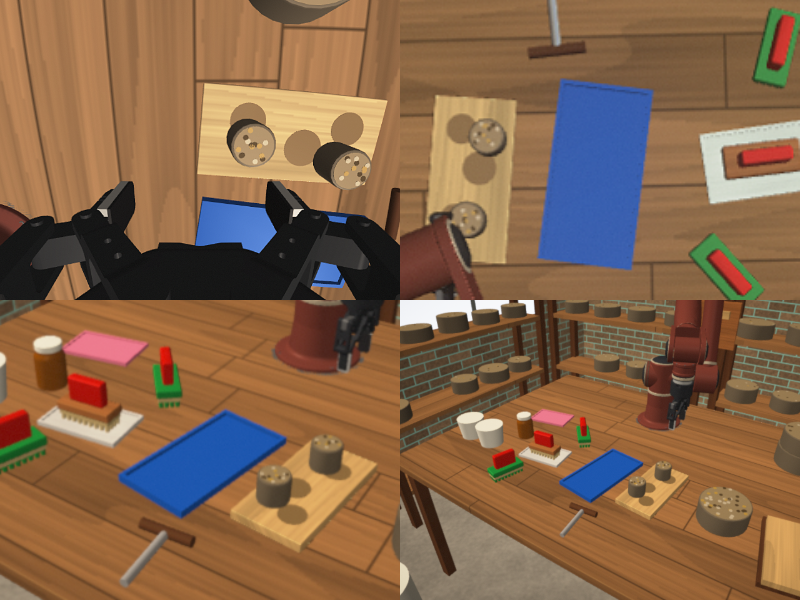

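The far cheese was knocked aside: its top is now at (487,137) in the top-right panel and (350,165) in the wrist panel. It still looks upright. I'll compute whether it is inside the limits.

```bash
python3 - <<'E'
from h import *
u=np.array([np.cos(np.radians(-4.2)),np.sin(np.radians(-4.2))]);n=np.array([-u[1],u[0]]);c=np.array([538.5,232])
im=look("top",[],"top12.png"); 
for cam,p in [("top",(262.2,202.2)),("top",(250.5,251.6)),("wrist",(350*1.6,167*1.6)),("wrist",(251*1.6,146*1.6))]:
    P=(pix2w(cam,p,.082)*1000)[:2]; print(cam,P.round(1),"board",((P-c)@u).round(1),((P-c)@n).round(1))
w=look("wrist",[],"w12.png"); cv2.imwrite("pics/m12.png",np.hstack([cv2.resize(w[100:340,280:640],(450,300)),cv2.resize(im[180:280,220:290],None,fx=3,fy=3)]))
st()
E
```

```text
top [603.1 194.7] board 67.2 -32.5
top [467.9 228.3] board -70.1 -8.9
wrist [599.2 203.5] board 62.6 -24.0
wrist [465.1 232.4] board -73.2 -4.9
t 26.38 pos [401.5 236.9 380.5] F [ 0.6  0.6 -0.3] g 1.0 j6 0.38
R [[0.004, 1.0, -0.002], [1.0, -0.004, -0.001], [-0.001, -0.002, -1.0]] yaw of y axis -0.2
```

View pics/m12.png

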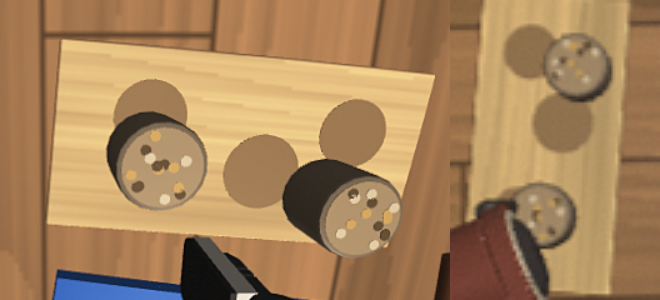

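Both cheeses are upright and at rest, well inside the limits, and the gripper is clear. Handing in.

```bash
python3 - <<'E'
from plant import manip as m
print(m.job_done())
E
```

```text
the job is handed in; nothing more can be done
None
```

The job is done and handed in at about 26 s of the 210 s allowed; the hand-in reported no verdict.

- **Cheeses to the crate:** Only two small cheeses were on the board. Both stood upright in the blue crate before I took the brush.
- **Brushing:** I brushed the board from about -100 to +100 mm along its centre line at roughly 84 mm/s. Contact was about 7–9 N and the bristles were pressed in about 7 mm, a figure worked out from tool height and force.
- **Brush back in tray:** The brush stands upright at about (565, -259) mm, against a tray centre of about (563, -261) mm.
- **Cheeses back on the board:** In the last pictures both are upright, at about (-72, -7) and (+65, -28) mm from the board's middle.

**What disagreed:** the far cheese was knocked about 3 cm aside, by the announced disturbance, after I had set it down. It was still upright and well inside the limits, so I left it. The top and wrist cameras differed by up to 9 mm on its position, which is also well inside the margin.

The wheel, jar and cheese iron look untouched in the last pictures, but I did not measure them again. The arm was clear of everything at hand-in.

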